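Wipe plaster flakes off a sprung plate into the tray

ROBOT

A 6-joint arm with a two-finger parallel gripper is mounted at the origin on a cart in front of the work surface, level with it; the furniture and walls round the work are solid. World frame = base frame: x ahead of the robot, y to its left, z up, the work surface at z = 0. Lengths are in mm, angles in rad, forces in N, time in s.
With the tool pointing down it reaches from about 350 to 975 mm from the base axis. Payload 17.4 kg.
Tool frame: the origin (TCP) lies at the very end of the fingers, on their centre line; the grasp point (between the pads) lies 19 mm behind it; z points along the fingers, y is the line along which they close (so a half turn about z gives the same grasp; the last joint's range is limited). The gripper opens to 85 mm and grips with 20 to 120 N. Pads are 22 mm wide; open, the fingers measure 114 mm over their backs; the gripper's body (76 mm by 85 mm) begins 54 mm behind the grasp point. The pads swing forward as they close: fully open they stand 13 mm farther back than shut.
Start: joints at [-1.345, 0.116, 1.442, -0, 1.584, -0.038], TCP at [175.997, -651.657, 231.303] pointing down, gripper open.
Joint ranges: [-2.83, 2.83], [-0.83, 2.19], [0.07, 2.5], [-1.14, 4.28], [0.01, 3], [-2.97, 2.97]. Speed limits (rad/s): [1.89, 1.89, 2.22, 3.14, 3.14, 3.14].

INTERFACE

Orientations are given as a unit quaternion [w, x, y, z].
In Python, from workcell import r gives the robot as it stands.
- The arm moves only by the shell command python3 -m jog 'ROWS'. ROWS is JSON, a list of rows, each a list of 7 numbers: the opening in per cent of the stroke, from 0 (shut) to 100 (fully open), then the shift along the world's x, y, z in m, then the turn, a rotation vector about the world's x, y, z in rad. In form: [[jaw, x, y, z, wx, wy, wz], ...]. A call has 1 to 5 rows; each row shifts and turns the commanded pose from where the row before left it; what a row does not reach is not made up. A row lasts 1/10 s, in which the tool goes at most 50 mm and 8.59 degrees, less where a joint would pass 70% of its speed; a pose out of reach is approached as far as the arm can. A call with a gripper value outside its range is refused whole. The fingers move at their own pace and stop on an object; the grip force is fixed at half the most. Time passes only in rows, so rows that do not move let the fingers close. It gives the time, the measured TCP pose, the force, the opening and the grip force at its end, in the units of the state.
- r.get_state(): the state, without advancing time (a new reading comes with each control period).
- r.grab_frame(name): name is "scene" or "top"; returns a dict with "color" (420x560x3 uint8, red, green, blue), "camera_matrix" (3x3 intrinsics, pixels), "T" (4x4, takes a point from camera to world coordinates). Camera axes: x right, y down, z forward; pixel columns grow to the right and rows downward; lengths in mm; the calibration is good to about 2 mm. A picture is of the moment at which its call begins. There is no depth.
- r.hand_in(): hands the job in; it is judged then, once.
Trained networks look in the newest picture that a camera, given by its name, has taken for a name from the list of things; names that differ only in an ending like _2 or _b are one class to them, and where a whole thing is asked for, a point or a joint stands for the part that bears it (a point fixed in the world has none). Each returns a list of dicts, best first, with "conf" (0 to 1); they miss things now and then, are a little off and sometimes report something else, mostly with a low value. They report only what shows in the picture. A call takes as long as a camera call.
- r.recognise(camera, thing): "bbox" ([left, top, right, bottom] in pixels, round what is visible of it).
- r.spot_point(camera, thing): "point" ([column, row] in pixels: a listed point, or the origin of a listed thing).
The state is a dict: "clock": time; "joint_pos": joint angles; "joint_velocities": joint speeds; "joint_efforts": joint torques, N m; "position": TCP position; "tcp_rot": TCP orientation; "contact_force": force on the tool from outside, world axes, zero at the start; "torque": the same for the moment, N m; "finger_gap": finger opening in mm; "grasp_force": force on a finger pad.
Only numpy, scipy, OpenCV 4.12 (cv2) and the standard library are available. Lean on these libraries where they do the work, as an engineer would, in place of code of your own. Each camera call takes 0.05 s, during which the arm holds its last target. There are 200 camera calls.

TASK

Three dry plaster flakes lie on the sprung steel plate of the grey scraping stand: lower the aluminium flap at the end of the plate all the way, then take the orange-handled scraper from its black rack, set its blade down behind the flakes near the back wall and wipe them off over the flap into the blue tray, keeping the blade lightly but steadily pressed on the plate from the back to the flap end. Finish with all three flakes in the tray, the scraper seated in its rack as you found it and the flap fully upright again. Touch the flakes with the scraper only, never press hard, and leave the tray and everything else where they are.

Things in the scene. Friction and masses are not known exactly. Their poses are not given: they have to be found in the camera images.
- stand: grey scraping stand, fixed, 236 x 160 mm; origin on the worktop, z up. x runs along its plate: -x is the flap end (at the robot's right), +x the back wall. Inner faces of the walls: y = -70 and +70 mm, x = +125 mm; tops at z = 138 mm (side walls 108 mm for x below -70 mm)
- plate_back (a point): point of the stand (not of the plate) at x = 95, y = 0, z = 130 mm, above the back of its steel plate. The plate, 136 mm wide, x = -92 to +121 mm, floats on springs and only sinks straight down: 2.5 N for each mm, over 10 mm travel. The height of its top at rest is not reported and differs between starts, z = 109 to 121 mm: find it by touch
- flap (a joint): aluminium flap at the stand's -x end, 136 mm wide, 65 mm high, hinged along its lower edge: hinge line parallel to the stand's y at x = -98, z = 100 mm. 0 rad = upright (shut); grows as the top swings out to -x and down; 2.2 rad = fully down on its stop, a chute into the tray. Stays where it is left; about 3 N at the rod moves it. Starts shut or a little ajar
- flap_rod (a point): middle of the flap's round handle rod, 10 mm thick, parallel to the hinge line, 58 mm from it, on the flap's side nearest the robot. The free rod reaches from y = +80 to +122 mm in the stand's frame, this point is at y = +102 mm: it can be pinched from above at any flap angle and turns between the fingers
- scraper: scraper block, about 0.22 kg: white, slightly soft blade 8 mm thick, 112 mm wide (y), 50 mm high, below a metal crossbar 134 mm wide, 26 mm thick (z = 45 to 61 mm), with an orange grip on top 22 mm thick (x), 72 mm long (y), from z = 61 to 111 mm. Origin at the middle of the blade's lower edge, z up. Hangs in the rack by its crossbar. Made to be pressed with 5 to 10 N
- rack: black parking rack, fixed, 80 x 150 mm, two posts along its y, 124 mm clear between them, tops at z = 65 mm with small lips to 75 mm that hold the crossbar fore and aft with 5 mm play; origin at the centre of its underside. It stands left of the stand, next to or beyond the bowl
- rack_seat (a point): where the scraper's origin (lower blade edge) lies when the scraper is seated in the rack: 20 mm above the worktop; x and y axes as those of the rack and of the seated scraper
- tray: blue open tray, loose, 150 (x) x 156 (y) x 45 mm, walls 3 mm, on the worktop below the flap; origin at the centre of its underside
- flake_0: plaster flake, seven-sided, 55 mm wide; all flakes are 8 to 14 mm thick, origin at mid thickness; they lie on the plate, at the start within x = -80 to +60 mm in the stand's frame
- flake_1: plaster flake, six-sided, 54 mm wide, origin at mid thickness
- flake_2: plaster flake, eight-sided, 52 mm wide, origin at mid thickness
- bowl: black rubber plaster bowl, 116 mm wide, 88 mm high; origin at the centre of its underside. It and the rack may change places
- weights: closed wooden box, 87 x 150 x 42 mm, origin at the centre of its underside
- bench_timer: small white timer standing on edge, 27 x 66 x 68 mm, origin at the centre of its underside
- mug: aluminium mug, 87 mm wide, 91 mm high, origin at the centre of its underside
- tin: round aluminium tin, 64 mm wide, 30 mm high, origin at the centre of its underside

How it is judged (in metres and radians):
On the way, in this order (a step that is already met when the one before it is completed fails the run):
1. the flap is fully down (value of joint flap above 2.05 rad), for 0.2 s.
2. the blade is pressed on the plate (over 2 N) behind the flakes, near the back wall (contact force between scraper and stand above 2 N and x of scraper in the frame of stand between 0.07 and 0.125 m and y of scraper in the frame of stand between -0.03 and 0.03 m and z of scraper in the frame of stand between 0.085 and 0.126 m and value of joint flap above 2 rad), for 0.1 s.
3. the blade is still pressed on the plate at mid plate (contact force between scraper and stand above 2 N and x of scraper in the frame of stand between -0.02 and 0.03 m and y of scraper in the frame of stand between -0.03 and 0.03 m and z of scraper in the frame of stand between 0.085 and 0.126 m and value of joint flap above 2 rad), for 0.1 s.
4. the blade is still pressed on the plate near the flap end (contact force between scraper and stand above 2 N and x of scraper in the frame of stand between -0.094 and -0.05 m and y of scraper in the frame of stand between -0.03 and 0.03 m and z of scraper in the frame of stand between 0.085 and 0.126 m and value of joint flap above 2 rad), for 0.1 s.
At the end, for the whole second after the job is handed in: All three flakes lie at rest inside the tray (centres inside its walls, below the rim), the tray level; the flap is upright within 0.1 rad; the scraper hangs upright at rest in the rack, within 12 mm of its seat (height within 6 mm) and turned less than 0.15 rad (x of flake_0 in the frame of tray between -0.075 and 0.075 m and y of flake_0 in the frame of tray between -0.078 and 0.078 m and z of flake_0 in the frame of tray between 0 and 0.045 m and linear speed of each of flake_0, flake_1, flake_2, scraper below 0.02 m/s and x of flake_1 in the frame of tray between -0.075 and 0.075 m and y of flake_1 in the frame of tray between -0.078 and 0.078 m and z of flake_1 in the frame of tray between 0 and 0.045 m and x of flake_2 in the frame of tray between -0.075 and 0.075 m and y of flake_2 in the frame of tray between -0.078 and 0.078 m and z of flake_2 in the frame of tray between 0 and 0.045 m and value of joint flap below 0.1 rad and horizontal distance between scraper and rack_seat below 0.012 m and z of scraper in the frame of rack_seat between -0.004 and 0.006 m and angle between each of scraper, tray's own z axis and vertical below 0.1 rad and angle between the y axis of scraper and the y axis of rack, either way round below 0.15 rad); the robot touches nothing.
It fails at once if the scraper is pushed against the stand with more than 25 N (contact force between scraper and stand above 25 N).
It fails at once if the robot itself touches a flake (contact force between any of the fingers, the arm and flake_0 above 0.5 N or contact force between any of the fingers, the arm and flake_1 above 0.5 N or contact force between any of the fingers, the arm and flake_2 above 0.5 N).
It fails at once if the tray is shifted by more than 30 mm (distance of tray from where it was at the start of the episode above 0.03 m).
It fails at once if a bystander is moved by more than 30 mm (distance of any of bowl, weights, bench_timer, mug, tin from where it was at the start of the episode above 0.03 m).
It also fails if it takes over 72 s, if anything falls off the work surface, if the arm or the gripper's body presses on something with over 40 N, if the wrist force passes 120 N, or if a joint passes its speed limit or range.

## Working session

There is one attempt and no reset: what is moved stays moved. The work goes in short steps, Python scripts to look and compute and a shell command to move; the robot and the scene stay as the last step left them, time stands still between calls to the robot, and variables do not carry over. Pictures are saved under pics/ and viewed, at most 10 in all, crops included, and the job is handed in when it is done.

```bash
mkdir -p pics; ls
cat > h.py <<'E'
import numpy as np,cv2
from workcell import r
def ray(f,p):
    K=np.array(f["camera_matrix"]);T=np.array(f["T"])
    d=T[:3,:3]@np.linalg.solve(K,[p[0],p[1],1.0]);return T[:3,3],d/np.linalg.norm(d)
def atz(f,p,z):
    o,d=ray(f,p);return o+d*(z-o[2])/d[2]
def tri(f1,p1,f2,p2):
    o1,d1=ray(f1,p1);o2,d2=ray(f2,p2)
    A=np.stack([d1,-d2],1);s=np.linalg.lstsq(A,o2-o1,rcond=None)[0]
    a=o1+s[0]*d1;b=o2+s[1]*d2;return (a+b)/2,np.linalg.norm(a-b)
def proj(f,P):
    K=np.array(f["camera_matrix"]);T=np.linalg.inv(np.array(f["T"]))
    q=T[:3,:3]@np.array(P,float)+T[:3,3];q=K@q;return q[:2]/q[2]
E
cat > a.py <<'E'
from h import *
np.set_printoptions(precision=1,suppress=True)
F={c:r.grab_frame(c) for c in("scene","top")}
im=[F[c]["color"][:,:,::-1] for c in F]
for c,i in zip(F,im): cv2.imwrite(f"pics/{c}0.png",i)
for c in F: print(c,F[c]["T"][:3,3],F[c]["T"][:3,2])
for n in "stand plate_back flap_rod scraper rack rack_seat tray flake_0 flake_1 flake_2 bowl".split():
    P={}
    for c in F:
        l=r.spot_point(c,n)
        if l: P[c]=l[0]["point"]
        print(n,c,[(np.array(x["point"]),round(x["conf"],2)) for x in l[:2]])
    if len(P)==2: print("   tri",tri(F["scene"],P["scene"],F["top"],P["top"]))
print(r.get_state())
E
python3 a.py
```

```text
pics
scene [ 276.4  796.4 1546.2] [ 0.2 -0.4 -0.9]
top [ 305.3   76.9 1607.3] [ 0.2  0.  -1. ]
stand scene [(array([315.4, 200.4]), 0.91), (array([305.1, 245.5]), 0.21)]
stand top [(array([337.4, 241.1]), 0.65)]
   tri (array([491.3, -87.9, -51.7]), np.float64(1.8116680262882239))
plate_back scene [(array([313.7, 200.2]), 0.63)]
plate_back top [(array([311.4, 237.1]), 0.84), (array([336.1, 242.7]), 0.73)]
   tri (array([478.8,   8.3, 119.4]), np.float64(5.78023491967768))
flap_rod scene [(array([352.1, 163.7]), 0.54)]
flap_rod top [(array([377.9, 266.9]), 0.72), (array([267.5, 247.6]), 0.53)]
   tri (array([ 384.6, -184.3,  170.2]), np.float64(16.312092500481654))
scraper scene [(array([293.6, 286.4]), 0.84), (array([292.1, 288.2]), 0.2)]
scraper top [(array([199.3, 252.5]), 0.6)]
   tri (array([432.1, 359.7,  59.4]), np.float64(0.905659826021055))
rack scene [(array([293. , 290.6]), 0.6)]
rack top [(array([200.6, 250.8]), 0.74), (array([296.4, 179.8]), 0.52)]
   tri (array([437.2, 363.5,  15.5]), np.float64(7.379210677493469))
rack_seat scene [(array([291.6, 287.4]), 0.64)]
rack_sea
[... 795 characters left out ...]
array([331.3, 247.4]), 0.81), (array([334. , 226.6]), 0.47)]
   tri (array([453. , -41.9, 231.5]), np.float64(24.823909303258475))
bowl scene [(array([304.2, 248.4]), 0.69)]
bowl top [(array([266.1, 246.3]), 0.58)]
   tri (array([463.6, 153.6, -51.2]), np.float64(6.805651071313185))
{'clock': 1.2, 'joint_pos': array([-1.3,  0.1,  1.4,  0. ,  1.6, -0. ]), 'joint_velocities': array([ 0., -0.,  0., -0.,  0.,  0.]), 'joint_efforts': array([  0. , -73.2, -63.3,  -0. ,   0. ,   0. ]), 'position': array([ 176. , -651.6,  231.3]), 'tcp_rot': array([-0. ,  1. ,  0.1,  0. ]), 'contact_force': array([ 0.1, -1.1, -0.7]), 'torque': array([0., 0., 0.]), 'grasp_force': 0.0, 'finger_gap': 85.52076365545908}
```

```bash
python3 -c "
import cv2
a=cv2.imread('pics/top0.png')[165:315,170:430];b=cv2.imread('pics/scene0.png')[110:320,230:430]
cv2.imwrite('pics/t0.png',cv2.resize(a,None,fx=3,fy=3,interpolation=2));cv2.imwrite('pics/s0.png',cv2.resize(b,None,fx=2.8,fy=2.8,interpolation=2))"
```

```text
(no output)
```

View pics/t0.png

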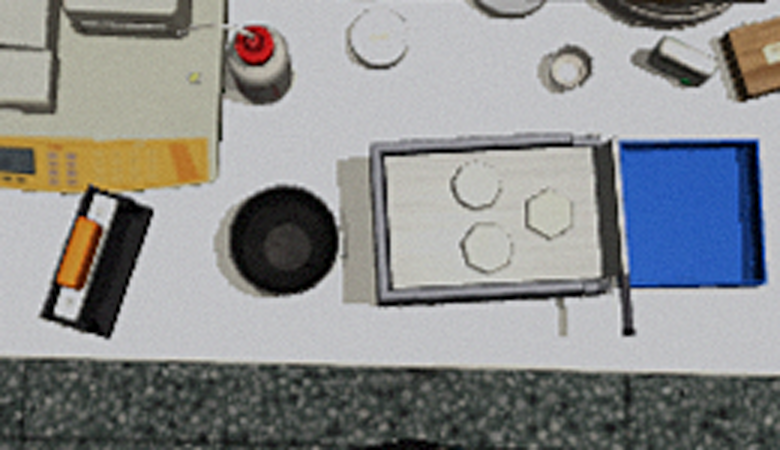

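View pics/s0.png

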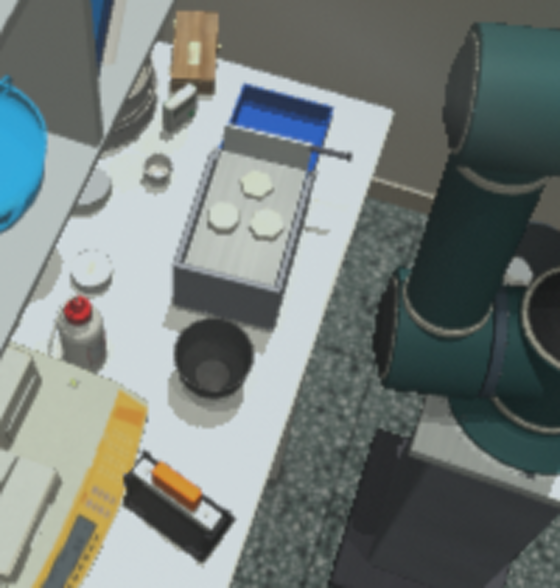

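```bash
cat > b.py <<'E'
from h import *
np.set_printoptions(precision=1,suppress=True)
F={c:r.grab_frame(c) for c in("scene","top")}
t=lambda p:(np.array(p)/3+[170,165]); s=lambda p:(np.array(p)/2.8+[230,110])
f=F["top"]
for n,p in dict(bol=(372,143),bor=(380,305),bil=(387,154),bir=(391,293)).items(): print(n,atz(f,t(p),138))
for n,p in dict(fol=(600,138),foi=(606,291)).items(): print(n,atz(f,t(p),108))
print("scene bo",atz(F["scene"],s((175,267)),138),atz(F["scene"],s((276,292)),138))
print("rodtip",tri(f,t((628,333)),F["scene"],s((350,156))))
print("rodroot",tri(f,t((626,283)),F["scene"],s((313,151))))
for n,p in dict(f0=(476,185),f1=(549,213),f2=(487,247)).items(): print(n,atz(f,t(p),125))
print("tray",[atz(f,t(p),45) for p in((620,141),(756,141),(765,284),(628,286))])
for c,z in(("top",131),("scene",131)):
    hsv=cv2.cvtColor(F[c]["color"],cv2.COLOR_RGB2HSV);m=cv2.inRange(hsv,(5,190,150),(18,255,255))
    n,l,st,ce=cv2.connectedComponentsWithStats(m)
    for i in range(1,n):
        if st[i,4]>40:
            q=np.argwhere(l==i)[:,::-1].astype(np.float32);b=cv2.boxPoints(cv2.minAreaRect(q))
            print(c,st[i],ce[i]);print(np.array([atz(F[c],x,z) for x in b]),atz(F[c],ce[i],125))
print("rack",[atz(f,t(p),75) for p in((90,187),(42,318),(108,337),(152,209))])
for n in("plate_back","flap_rod","rack_seat","scraper"):
    print(n,[(c,x["point"],x["conf"]) for c in F for x in r.spot_point(c,n)[:1]])
E
python3 b.py
```

```text
bol [553.   63.1 138. ]
bor [389.7  51.9 138. ]
bil [542.1  47.7 138. ]
bir [401.9  41.2 138. ]
fol [ 568.6 -172.3  108. ]
foi [ 411.  -177.7  108. ]
scene bo [545.2  70.9 138. ] [397.2  58.5 138. ]
rodtip (array([ 365.4, -191.6,  151.9]), np.float64(3.8292405905651505))
rodroot (array([ 418.7, -193.2,  134.3]), np.float64(2.2306640171482037))
f0 [514.3 -43.5 125. ]
f1 [ 487.3 -117.6  125. ]
f2 [451.3 -55.2 125. ]
tray [array([ 576.8, -204.3,   45. ]), array([ 580.1, -350. ,   45. ]), array([ 426.8, -356.2,   45. ]), array([ 421.3, -211.7,   45. ])]
top [ 187    0  172   51 6044] [272.   20.3]
[[1256.6  429.8  131. ]
 [1266.  -132.4  131. ]
 [1090.2 -132.3  131. ]
 [1080.3  420.   131. ]] [1192.8  148.1  125. ]
top [227 213   9  13  67] [230.7 219. ]
[[547.3 269.8 131. ]
 [552.3 252.  131. ]
 [515.4 241.4 131. ]
 [510.5 259.1 131. ]] [531.1 256.6 125. ]
top [189 237  13  23 119] [194.9 248.6]
[[407.  378.3 131. ]
 [473.9 359.7 131. ]
 [468.2 341.2 131. ]
 [401.4 359.9 131. ]] [437.9 361.8 125. ]
scene [ 139    0   92   28 1456] [182.9   9.3]
[[ 1800.5  -852.5   131. ]
 [ 1327.6 -1030.4   131. ]
 [ 1233.4  -825.6   131. ]
 [ 1683.9  -656.2   131. ]] [1539.9 -873.9  125. ]
scene [285 276  16  13  53] [292.1 281.9]
[[465.8 365.2 131. ]
 [461.9 350.6 131. ]
 [401.1 369.7 131. ]
 [405.2 384.  131. ]] [436.8 365.  125. ]
rack [array([510. , 358.7,  75. ]), array([371.6, 401.7,  75. ]), array([353.7, 332. ,  75. ]), array([488.2, 292.2,  75. ])]
plate_back [('scene', [310.7, 201.2], 0.92), ('top', [308.5, 237.1], 0.73)]
flap_rod [('scene', [348.2, 163.7], 0.56)]
rack_seat [('scene', [293.3, 287.4], 0.94), ('top', [201.1, 253.5], 0.58)]
scraper [('scene', [293.5, 289.7], 0.89), ('top', [199.6, 255.1], 0.6)]
```

```bash
python3 -m jog '[[100,0.02,0.04,0,0,0,0],[100,0.02,0.044,0,0,0,0],[100,0.02,0.044,0,0,0,0],[100,0.02,0.044,0,0,0,0],[100,0.02,0.044,0,0,0,0]]'; python3 -m jog '[[100,0.02,0.044,0,0,0,0],[100,0.02,0.044,0,0,0,0],[100,0.02,0.044,0,0,0,0],[100,0.02,0.044,0,0,0,0],[100,0,0,0,0,0,0]]'
```

```text
clock: 2.2
position: [276.3, -433.9, 231.3]
tcp_rot: [0.0, 0.991, 0.131, 0.0]
contact_force: [1.7, 0.0, 0.3]
finger_gap: 85.5
grasp_force: 0.0
clock: 2.7
position: [357.7, -255.6, 231.9]
tcp_rot: [0.0, 0.991, 0.134, 0.001]
contact_force: [-0.1, -0.9, 0.2]
finger_gap: 85.5
grasp_force: 0.0
```

```bash
cat > c.py <<'E'
from h import *
from scipy.spatial.transform import Rotation as R
np.set_printoptions(precision=3,suppress=True)
s=r.get_state();q=s["tcp_rot"];M=R.from_quat(q,scalar_first=True).as_matrix()
print(s["clock"],s["position"],"tool y",M[:,1],"tool z",M[:,2],s["contact_force"],s["finger_gap"],s["grasp_force"],s["joint_pos"])
E
python3 c.py
python3 - <<'E'
from h import *
F={c:r.grab_frame(c) for c in("scene","top")}
for n in("flap_rod","plate_back","stand"):
    P={c:[x for x in r.spot_point(c,n)[:2]] for c in F};print(n,P)
a=cv2.resize(F["top"]["color"][200:300,270:430,::-1],None,fx=3.5,fy=3.5,interpolation=2)
b=cv2.resize(F["scene"]["color"][120:240,270:400,::-1],None,fx=350/120,fy=350/120,interpolation=2)
cv2.imwrite("pics/1.png",np.hstack([a,b])[:, :]); print(a.shape,b.shape)
E
```

```text
2.7 [ 357.716 -255.637  231.869] tool y [ 0.266 -0.964  0.   ] tool z [ 0.002  0.    -1.   ] [-0.101 -0.925  0.227] 85.49262570109924 0.0 [-0.679 -0.417  1.915  0.001  1.642  0.623]
flap_rod {'scene': [{'point': [348.0, 164.0], 'conf': 0.77}, {'point': [312.2, 199.3], 'conf': 0.51}], 'top': [{'point': [379.8, 270.0], 'conf': 0.69}, {'point': [395.8, 188.1], 'conf': 0.63}]}
plate_back {'scene': [{'point': [314.2, 199.8], 'conf': 0.63}, {'point': [318.7, 175.0], 'conf': 0.53}], 'top': [{'point': [307.1, 237.5], 'conf': 0.76}]}
stand {'scene': [{'point': [317.8, 198.9], 'conf': 0.91}, {'point': [291.7, 287.3], 'conf': 0.16}], 'top': [{'point': [336.1, 240.0], 'conf': 0.65}, {'point': [143.4, 252.2], 'conf': 0.54}]}
(350, 560, 3) (350, 379, 3)
```

```bash
python3 -m jog '[[100,0,0,0,0,0,-0.1],[100,0,0,0,0,0,-0.1],[100,0,0,0,0,0,0]]';python3 - <<'E'
from h import *
F={c:r.grab_frame(c) for c in("scene","top")}
print(tri(F["scene"],[348,164],F["top"],[379.8,270]),atz(F["top"],[379.8,270],154),atz(F["scene"],[348,164],154))
cv2.imwrite("pics/1.png",cv2.resize(F["top"]["color"][190:300,280:430,::-1],None,fx=5,fy=5,interpolation=2))
E
python3 c.py
```

```text
clock: 3.4
position: [355.7, -260.2, 231.2]
tcp_rot: [-0.0, 1.0, 0.03, -0.0]
contact_force: [-0.3, -0.4, -0.8]
finger_gap: 85.1
grasp_force: 0.0
(array([ 389.5923363 , -193.98189777,  145.98252703]), np.float64(8.731542909247935)) [ 384.78850719 -192.70260674  154.        ] [ 393.29016078 -188.20429487  154.        ]
3.5 [ 355.814 -260.038  231.251] tool y [ 0.066 -0.998 -0.   ] tool z [-0.  0. -1.] [-0.771  0.623  0.074] 85.14656348303457 0.0 [-0.689 -0.413  1.914  0.     1.641  0.816]
```

View pics/1.png

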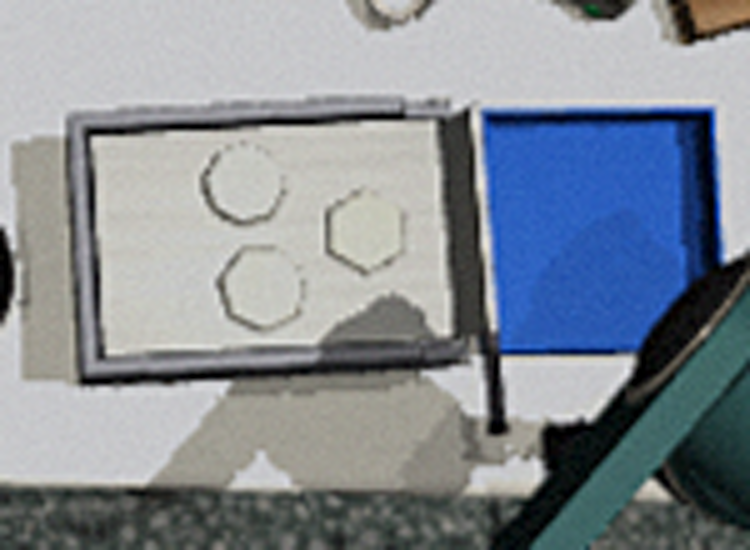

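```bash
python3 -m jog '[[100,0.016,0.034,0,0,0,0],[100,0.016,0.033,0,0,0,0],[100,0,0,0,0,0,0],[100,0,0,-0.04,0,0,0],[100,0,0,-0.04,0,0,0]]'; python3 -m jog '[[100,0,0,-0.02,0,0,0],[100,0,0,0,0,0,0],[40,0,0,0,0,0,0],[20,0,0,0,0,0,0],[10,0,0,0,0,0,0]]'; python3 c.py
```

```text
clock: 4.0
position: [388.3, -193.1, 151.1]
tcp_rot: [0.001, 0.999, 0.033, 0.001]
contact_force: [-0.1, -0.3, -1.0]
finger_gap: 85.5
grasp_force: 0.0
clock: 4.5
position: [388.5, -193.1, 132.7]
tcp_rot: [0.001, 0.999, 0.032, 0.001]
contact_force: [-0.0, -0.1, -0.6]
finger_gap: 44.2
grasp_force: 0.0
4.5 [ 388.461 -193.086  132.749] tool y [ 0.064 -0.998  0.001] tool z [ 0.002 -0.001 -1.   ] [-0.003 -0.057 -0.594] 44.23413526598146 0.0 [-0.52  -0.396  2.061 -0.     1.475  0.987]
```

```bash
python3 -m jog '[[0,0,0,0,0,0,0],[0,0,0,0,0,0,0],[0,0,0,0,0,0,0],[0,0,0,0,0,0,0],[0,0,0,0,0,0,0]]'; python3 c.py;python3 - <<'E'
from h import *
F=r.grab_frame("top")
cv2.imwrite("pics/2.png",cv2.resize(F["color"][200:300,290:430,::-1],None,fx=5,fy=5,interpolation=2))
E
```

```text
clock: 5.0
position: [388.1, -192.7, 131.6]
tcp_rot: [0.0, 0.999, 0.032, 0.0]
contact_force: [-0.7, 1.6, 5.3]
finger_gap: 8.3
grasp_force: 58.6
5.0 [ 388.129 -192.686  131.646] tool y [ 0.064 -0.998  0.   ] tool z [ 0. -0. -1.] [-0.72   1.623  5.285] 8.302248623027397 58.55228126049042 [-0.52  -0.396  2.062  0.     1.474  0.987]
```

View pics/2.png

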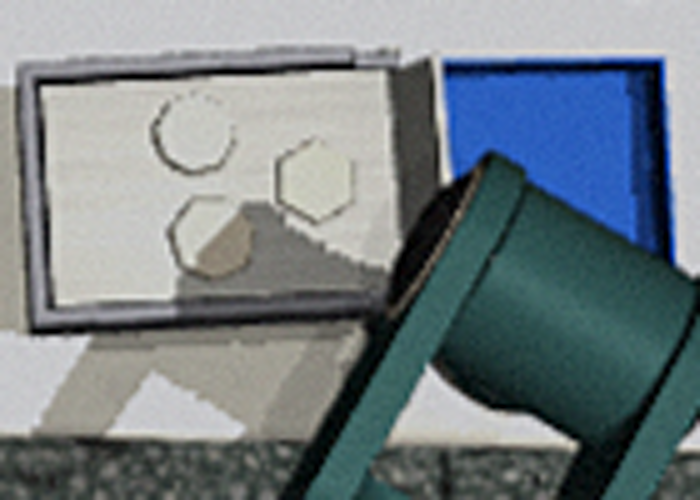

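```bash
python3 -m jog '[[0,0,-0.006,-0.002,0,0,0],[0,0.001,-0.006,-0.003,0,0,0],[0,0,0,0,0,0,0]]'; python3 -m jog '[[0,0,-0.006,-0.004,0,0,0],[0,0.001,-0.006,-0.005,0,0,0],[0,0,0,0,0,0,0]]'
```

```text
clock: 5.35
position: [389.1, -205.1, 125.9]
tcp_rot: [0.0, 0.999, 0.032, -0.0]
contact_force: [4.3, -1.2, -2.6]
finger_gap: 8.1
grasp_force: 59.6
clock: 5.65
position: [390.0, -216.8, 116.6]
tcp_rot: [-0.0, 0.999, 0.032, -0.0]
contact_force: [5.0, 2.3, -3.7]
finger_gap: 7.8
grasp_force: 60.8
```

```bash
python3 -m jog '[[0,0,-0.006,-0.009,0,0,0],[0,0.001,-0.004,-0.009,0,0,0],[0,0,-0.003,-0.011,0,0,0],[0,0,-0.001,-0.011,0,0,0],[0,0,0,0,0,0,0]]'; python3 c.py
```

```text
clock: 6.15
position: [391.1, -234.6, 78.0]
tcp_rot: [0.005, 0.999, 0.031, 0.0]
contact_force: [-1.7, -35.4, 2.2]
finger_gap: 8.0
grasp_force: 66.0
6.15 [ 391.148 -234.576   77.996] tool y [ 0.063 -0.998  0.009] tool z [ 0.001 -0.009 -1.   ] [ -1.722 -35.375   2.172] 7.9593922254936995 65.99426507949829 [-0.592 -0.3    2.081 -0.007  1.354  0.918]
```

```bash
python3 -m jog '[[0,0,-0.003,-0.007,0,0,0],[0,0,0.001,-0.008,0,0,0],[0,0,0.002,-0.006,0,0,0],[0,0,0.002,-0.005,0,0,0],[0,0,0,0,0,0,0]]'; python3 c.py
```

```text
clock: 6.65
position: [390.8, -232.2, 51.3]
tcp_rot: [0.004, 0.999, 0.032, 0.0]
contact_force: [2.4, -40.7, -14.0]
finger_gap: 8.3
grasp_force: 67.2
6.65 [ 390.813 -232.223   51.297] tool y [ 0.063 -0.998  0.009] tool z [ 0.    -0.009 -1.   ] [  2.439 -40.664 -13.965] 8.291857614213928 67.20811128616333 [-0.588 -0.277  2.109 -0.007  1.305  0.922]
```

```bash
python3 -m jog '[[0,0,-0.003,-0.005,0,0,0],[0,0,0.002,-0.004,0,0,0],[0,0,0.002,-0.003,0,0,0],[0,0,0,0,0,0,0]]'; python3 c.py
```

```text
clock: 7.05
position: [390.8, -228.0, 39.1]
tcp_rot: [0.001, 0.999, 0.032, -0.0]
contact_force: [-0.3, -5.2, -0.9]
finger_gap: 8.1
grasp_force: 68.7
7.05 [ 390.77  -228.032   39.094] tool y [ 0.064 -0.998  0.001] tool z [-0.    -0.002 -1.   ] [-0.306 -5.182 -0.877] 8.140964953214247 68.70577454566956 [-0.584 -0.266  2.121 -0.002  1.286  0.924]
```

```bash
python3 -m jog '[[0,0,0.002,-0.003,0,0,0],[0,0,0,0,0,0,0]]'; python3 -m jog '[[0,0,0.002,-0.003,0,0,0],[0,0,0,0,0,0,0]]'; python3 c.py
```

```text
clock: 7.25
position: [390.6, -226.3, 35.8]
tcp_rot: [0.001, 0.999, 0.032, -0.0]
contact_force: [0.1, -9.6, -6.8]
finger_gap: 8.3
grasp_force: 69.2
clock: 7.45
position: [390.5, -224.4, 33.0]
tcp_rot: [0.001, 0.999, 0.032, -0.001]
contact_force: [-2.5, -10.3, -3.4]
finger_gap: 8.1
grasp_force: 69.4
7.45 [ 390.545 -224.416   33.031] tool y [ 0.064 -0.998  0.002] tool z [-0.001 -0.002 -1.   ] [ -2.477 -10.336  -3.358] 8.086643234680292 69.35819864273071 [-0.577 -0.264  2.131 -0.003  1.275  0.931]
```

Run:
```python
import numpy as np
from scipy.optimize import least_squares as L
P=np.array([(192.7,131.6),(205.1,125.9),(216.8,116.6),(234.6,78),(232.2,51.3),(228,39.1),(226.3,35.8),(224.4,33)])
s=L(lambda c:np.hypot(*(P-c).T)-58,[176,80]);print(s.x,s.fun);c=s.x
print(np.arctan2(P[:,0]-c[0],P[:,1]-c[1]))
```

```text
[179.64098932  72.79660899] [ 2.23600713  0.89084277 -0.558472   -2.79521639 -1.21484524  0.94111783
  1.54672413  1.89273014]
[0.21853266 0.44705128 0.70351419 1.47640004 1.95903674 2.17937211
 2.24120192 2.29757371]
```

```bash
python3 -m jog '[[0,0,0.002,-0.003,0,0,0],[0,0,0,0,0,0,0]]'; python3 -m jog '[[0,0,0.002,-0.003,0,0,0],[0,0,0,0,0,0,0]]'; python3 c.py
python3 - <<'E'
from h import *
F=r.grab_frame("scene")
cv2.imwrite("pics/3.png",cv2.resize(F["color"][120:220,280:400,::-1],None,fx=6,fy=6,interpolation=2))
E
```

```text
clock: 7.65
position: [390.8, -224.3, 32.0]
tcp_rot: [0.003, 0.999, 0.032, -0.0]
contact_force: [-14.8, -22.2, 15.6]
finger_gap: 8.2
grasp_force: 71.5
clock: 7.85
position: [391.1, -224.2, 31.2]
tcp_rot: [0.006, 0.999, 0.032, -0.0]
contact_force: [-28.8, -33.1, 39.6]
finger_gap: 8.0
grasp_force: 73.5
7.85 [ 391.084 -224.234   31.173] tool y [ 0.064 -0.998  0.011] tool z [ 0.    -0.011 -1.   ] [-28.787 -33.111  39.564] 7.957639852336556 73.50830912590027 [-0.571 -0.265  2.135 -0.01   1.266  0.939]
```

View pics/3.png

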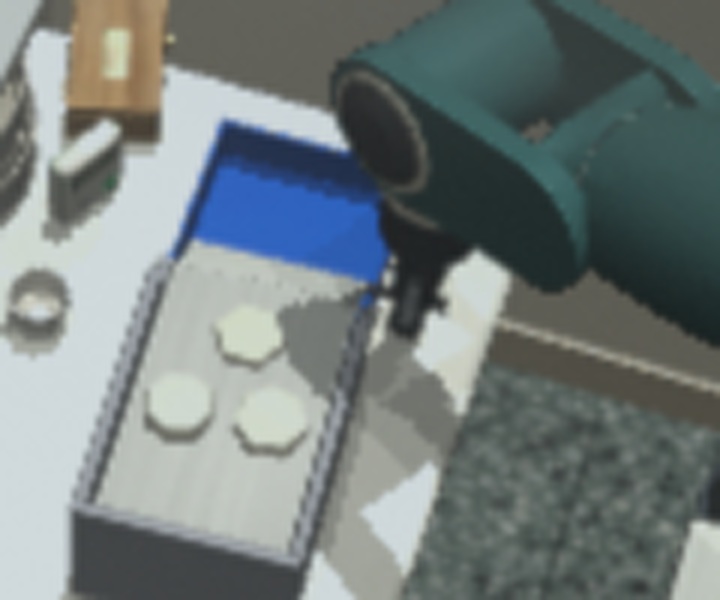

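```bash
python3 -m jog '[[0,0,-0.004,0.006,0,0,0],[30,0,0,0,0,0,0],[60,0,0,0,0,0,0],[60,0,0,0,0,0,0]]'; python3 c.py
```

```text
clock: 8.3
position: [390.8, -223.3, 32.9]
tcp_rot: [-0.0, 0.999, 0.032, -0.0]
contact_force: [-0.3, -0.0, -1.0]
finger_gap: 50.8
grasp_force: 0.0
8.3 [ 390.828 -223.337   32.929] tool y [ 0.064 -0.998 -0.   ] tool z [-0.001  0.    -1.   ] [-0.274 -0.027 -0.967] 50.830565653880946 0.0 [-0.576 -0.264  2.131  0.     1.276  0.931]
```

```bash
python3 -m jog '[[60,0,0,0.045,0,0,0],[60,0,0,0.045,0,0,0],[60,0,0,0.045,0,0,0],[60,0.005,0.03,0.03,0,0,0],[60,0.005,0.045,0,0,0,0]]'; python3 -m jog '[[60,0.005,0.045,0,0,0,-0.07],[60,0.005,0.045,0,0,0,-0.07],[60,0.005,0.045,0,0,0,-0.07],[60,0.005,0.045,0,0,0,-0.07],[60,0.005,0.045,0,0,0,-0.07]]'; python3 -m jog '[[60,0.005,0.045,0,0,0,0],[60,0.005,0.045,0,0,0,0],[60,0.005,0.045,0,0,0,0],[60,0.005,0.045,0,0,0,0],[60,0,0,0,0,0,0]]'; python3 c.py
```

```text
clock: 8.8
position: [402.0, -149.2, 202.5]
tcp_rot: [0.001, 1.0, 0.031, 0.002]
contact_force: [0.8, 0.2, -0.4]
finger_gap: 51.3
grasp_force: 0.0
clock: 9.3
position: [425.6, 78.5, 198.2]
tcp_rot: [-0.0, 0.99, -0.144, 0.0]
contact_force: [0.3, -1.3, 0.2]
finger_gap: 51.2
grasp_force: 0.0
clock: 9.8
position: [445.4, 260.4, 197.3]
tcp_rot: [0.0, 0.99, -0.141, -0.001]
contact_force: [0.1, 0.0, -0.1]
finger_gap: 51.2
grasp_force: 0.0
9.8 [445.418 260.45  197.309] tool y [-0.278 -0.96   0.   ] tool z [-0.002  0.    -1.   ] [ 0.062  0.006 -0.116] 51.16311023304032 0.0 [ 0.479 -0.224  1.823  0.001  1.544  2.332]
```

```bash
cat > d.py <<'E'
from h import *
np.set_printoptions(precision=1,suppress=True)
F={c:r.grab_frame(c) for c in("scene","top")};C={}
for c in F:
    m=cv2.inRange(cv2.cvtColor(F[c]["color"],cv2.COLOR_RGB2HSV),(3,150,110),(20,255,255))
    n,l,st,ce=cv2.connectedComponentsWithStats(m)
    for i in range(1,n):
        p=atz(F[c],ce[i],131)
        if st[i,4]>30 and np.hypot(p[0]-437,p[1]-363)<60:
            b=cv2.boxPoints(cv2.minAreaRect(np.argwhere(l==i)[:,::-1].astype(np.float32)))
            P=np.array([atz(F[c],x,131)[:2] for x in b]);C[c]=ce[i]
            e=[P[1]-P[0],P[2]-P[1]];e=max(e,key=np.linalg.norm);print(c,st[i],p,"angle",np.degrees(np.arctan(e[1]/e[0])),np.linalg.norm(e))
print(tri(F["scene"],C["scene"],F["top"],C["top"]))
cv2.imwrite("pics/4.png",cv2.resize(np.hstack([F["scene"]["color"][240:330,250:350,::-1],F["top"]["color"][205:295,170:270,::-1]]),None,fx=4,fy=4,interpolation=2))
E
python3 d.py
```

```text
scene [285 276  16  14 106] [433.6 367.7 131. ] angle -16.562260897740533 68.96170887999774Traceback (most recent call last):
  File "d.py", line 13, in <module>
    print(tri(F["scene"],C["scene"],F["top"],C["top"]))
                                             ~^^^^^^^
KeyError: 'top'
```

```bash
python3 -m jog '[[60,-0.003,0.045,0,0,0,0],[60,-0.003,0.04,0,0,0,0],[60,-0.002,0.018,0,0,0,-0.01],[60,0,0,-0.04,0,0,0],[60,0,0,-0.04,0,0,0]]'; python3 -m jog '[[60,0,0,-0.017,0,0,0],[60,0,0,-0.01,0,0,0],[60,0,0,0,0,0,0]]'; python3 c.py
```

```text
clock: 10.4
position: [438.4, 359.0, 118.2]
tcp_rot: [-0.001, 0.989, -0.148, 0.001]
contact_force: [1.1, 0.2, -1.6]
finger_gap: 51.4
grasp_force: 0.0
clock: 10.7
position: [438.2, 358.7, 91.3]
tcp_rot: [0.0, 0.989, -0.148, -0.0]
contact_force: [1.1, -0.5, 0.5]
finger_gap: 51.3
grasp_force: 0.0
10.7 [438.193 358.742  91.26 ] tool y [-0.293 -0.956  0.   ] tool z [-0. -0. -1.] [ 1.061 -0.503  0.524] 51.293330479131605 0.0 [ 0.641 -0.046  1.839 -0.     1.35   2.509]
```

```bash
python3 -m jog '[[60,0,0.004,-0.001,0,0,0],[35,0,0,0,0,0,0],[28,0,0,0,0,0,0]]'; python3 -m jog '[[15,0,0,0,0,0,0],[15,0,0,0,0,0,0]]'; python3 c.py
```

```text
clock: 11.0
position: [438.4, 363.7, 91.5]
tcp_rot: [-0.001, 0.989, -0.147, 0.001]
contact_force: [-0.7, -1.0, 0.7]
finger_gap: 24.5
grasp_force: 0.8
clock: 11.2
position: [438.4, 363.7, 91.4]
tcp_rot: [-0.001, 0.989, -0.148, 0.001]
contact_force: [-0.5, 0.7, 6.4]
finger_gap: 21.4
grasp_force: 58.7
11.2 [438.37  363.717  91.378] tool y [-0.292 -0.956 -0.001] tool z [ 0.001  0.001 -1.   ] [-0.466  0.715  6.401] 21.362646484883307 58.7076473236084 [ 0.648 -0.041  1.833  0.     1.347  2.515]
```

```bash
python3 -m jog '[[15,0,0,0.01,0,0,0],[15,0,0,0.03,0,0,0],[15,0,0,0.04,0,0,0],[15,0,0,0.04,0,0,0],[15,0,0,0.04,0,0,0]]'; python3 c.py;  python3 -m jog '[[15,0.004,-0.03,0,0,0,0],[15,0.004,-0.04,0,0,0,0.07],[15,0.004,-0.045,0,0,0,0.07],[15,0.004,-0.045,0,0,0,0.07],[15,0.005,-0.045,0,0,0,0.08]]'; python3 -m jog '[[15,0.005,-0.045,0,0,0,0.08],[15,0.005,-0.045,0,0,0,0],[15,0.005,-0.035,0,0,0,0],[15,0,-0.016,0,0,0,0],[15,0,0,0,0,0,0]]'; python3 c.py
```

```text
clock: 11.7
position: [437.6, 363.0, 252.4]
tcp_rot: [0.0, 0.989, -0.148, -0.0]
contact_force: [0.2, 0.6, -1.5]
finger_gap: 21.3
grasp_force: 59.0
11.7 [437.645 363.042 252.396] tool y [-0.292 -0.956  0.   ] tool z [-0. -0. -1.] [ 0.154  0.607 -1.534] 21.258811365542982 58.9605975151062 [ 0.648 -0.121  1.644 -0.     1.618  2.515]
clock: 12.2
position: [458.5, 156.7, 250.8]
tcp_rot: [0.0, 1.0, -0.001, 0.0]
contact_force: [1.6, -0.7, -2.6]
finger_gap: 21.4
grasp_force: 59.3
clock: 12.7
position: [473.8, 15.5, 250.7]
tcp_rot: [0.0, 0.999, 0.035, -0.0]
contact_force: [-0.2, 0.7, -2.4]
finger_gap: 21.5
grasp_force: 59.5
12.7 [473.792  15.473 250.697] tool y [ 0.071 -0.997  0.   ] tool z [-0. -0. -1.] [-0.236  0.692 -2.37 ] 21.548813244516573 59.543137550354004 [-0.021 -0.336  1.826 -0.     1.651  1.479]
```

Run:
```python
from h import *
F={c:r.grab_frame(c) for c in("scene","top")}
a=cv2.resize(F["scene"]["color"][130:240,265:365,::-1],None,fx=4,fy=4,interpolation=2)
b=cv2.resize(F["top"]["color"][185:295,280:380,::-1],None,fx=4,fy=4,interpolation=2)
cv2.imwrite("pics/5.png",np.hstack([a,b]))
```

```text
(no output)
```

View pics/5.png

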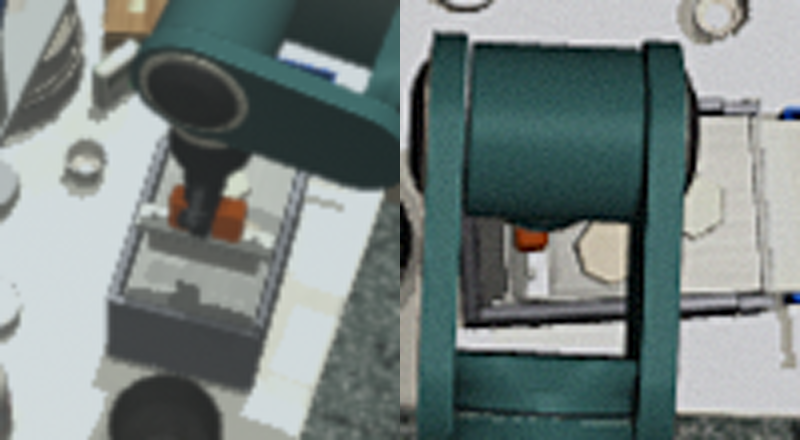

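```bash
python3 -m jog '[[15,0,0,-0.025,0,0,0],[15,0,0,-0.02,0,0,0],[15,0,0,-0.01,0,0,0],[15,0,0,-0.003,0,0,0],[15,0,0,0,0,0,0]]'; python3 -m jog '[[15,0,0,-0.003,0,0,0],[15,0,0,0,0,0,0]]'; python3 c.py
```

```text
clock: 13.3
position: [474.1, 17.8, 192.7]
tcp_rot: [-0.0, 0.999, 0.037, 0.0]
contact_force: [0.1, 0.5, -1.5]
finger_gap: 21.5
grasp_force: 59.5
clock: 13.5
position: [474.2, 17.4, 189.8]
tcp_rot: [0.0, 0.999, 0.037, 0.0]
contact_force: [0.2, 0.2, 1.1]
finger_gap: 21.7
grasp_force: 59.8
13.5 [474.191  17.407 189.781] tool y [ 0.074 -0.997  0.   ] tool z [ 0.001 -0.    -1.   ] [0.242 0.15  1.134] 21.660671488602095 59.79151725769043 [-0.017 -0.321  1.912 -0.     1.549  1.48 ]
```

```bash
python3 -m jog '[[15,0,0,-0.001,0,0,0],[15,0,0,0,0,0,0]]';python3 -m jog '[[15,0,0,0,0,0,0]]'; python3 -m jog '[[15,0,0,-0.001,0,0,0],[15,0,0,0,0,0,0]]';python3 -m jog '[[15,0,0,0,0,0,0]]'
```

```text
clock: 13.7
position: [474.2, 17.3, 188.8]
tcp_rot: [-0.0, 0.999, 0.037, 0.0]
contact_force: [0.3, 0.9, 1.5]
finger_gap: 21.3
grasp_force: 60.0
clock: 13.8
position: [474.2, 17.3, 188.7]
tcp_rot: [-0.0, 0.999, 0.037, 0.0]
contact_force: [0.4, 1.8, 1.5]
finger_gap: 21.4
grasp_force: 60.0
clock: 14.0
position: [474.2, 17.4, 187.6]
tcp_rot: [-0.0, 0.999, 0.037, 0.0]
contact_force: [1.0, 1.7, 3.7]
finger_gap: 21.3
grasp_force: 60.3
clock: 14.1
position: [474.2, 17.4, 187.6]
tcp_rot: [-0.0, 0.999, 0.037, 0.0]
contact_force: [1.8, 1.5, 3.3]
finger_gap: 21.5
grasp_force: 60.3
```

```bash
python3 -m jog '[[15,0,0,-0.001,0,0,0],[15,0,0,0,0,0,0],[15,0,-0.005,0,0,0,0],[15,0.001,-0.008,0,0,0,0],[15,0.001,-0.01,0,0,0,0]]'; python3 -m jog '[[15,0.001,-0.01,0,0,0,0],[15,0,-0.01,0,0,0,0],[15,0.001,-0.01,0,0,0,0]]'
```

```text
clock: 14.6
position: [476.1, -5.5, 186.7]
tcp_rot: [-0.0, 0.999, 0.037, 0.0]
contact_force: [-0.2, 2.9, 6.0]
finger_gap: 21.6
grasp_force: 60.7
clock: 14.9
position: [478.0, -35.7, 186.7]
tcp_rot: [-0.0, 0.999, 0.037, 0.0]
contact_force: [-0.7, 2.6, 5.8]
finger_gap: 21.6
grasp_force: 60.6
```

```bash
python3 -m jog '[[15,0.001,-0.01,0,0,0,0],[15,0,-0.01,0,0,0,0],[15,0.001,-0.01,0,0,0,0],[15,0.001,-0.01,0,0,0,0]]'; python3 -m jog '[[15,0.001,-0.01,0,0,0,0],[15,0,-0.01,0,0,0,0],[15,0.001,-0.01,0,0,0,0],[15,0.001,-0.01,0,0,0,0]]'
```

```text
clock: 15.3
position: [481.0, -75.8, 186.7]
tcp_rot: [-0.0, 0.999, 0.037, 0.0]
contact_force: [-1.3, 3.4, 5.3]
finger_gap: 21.6
grasp_force: 60.6
clock: 15.7
position: [484.1, -115.8, 186.7]
tcp_rot: [-0.0, 0.999, 0.037, 0.0]
contact_force: [-0.3, 4.1, 6.9]
finger_gap: 21.2
grasp_force: 60.7
```

```bash
python3 -m jog '[[15,0.001,-0.01,0,0,0,0],[15,0,-0.01,0,0,0,0],[15,0.001,-0.01,0,0,0,0],[15,0,-0.005,0,0,0,0],[15,0,0,0,0,0,0]]'
python3 - <<'E'
from h import *
F={c:r.grab_frame(c) for c in("scene","top")}
a=cv2.resize(F["scene"]["color"][120:220,275:375,::-1],None,fx=4,fy=4,interpolation=2)
b=cv2.resize(F["top"]["color"][190:290,330:430,::-1],None,fx=4,fy=4,interpolation=2)
cv2.imwrite("pics/6.png",np.hstack([a,b]))
E
```

```text
clock: 16.2
position: [486.1, -151.2, 186.7]
tcp_rot: [0.0, 0.999, 0.037, 0.0]
contact_force: [0.2, -1.4, 7.1]
finger_gap: 21.3
grasp_force: 60.6
```

View pics/6.png

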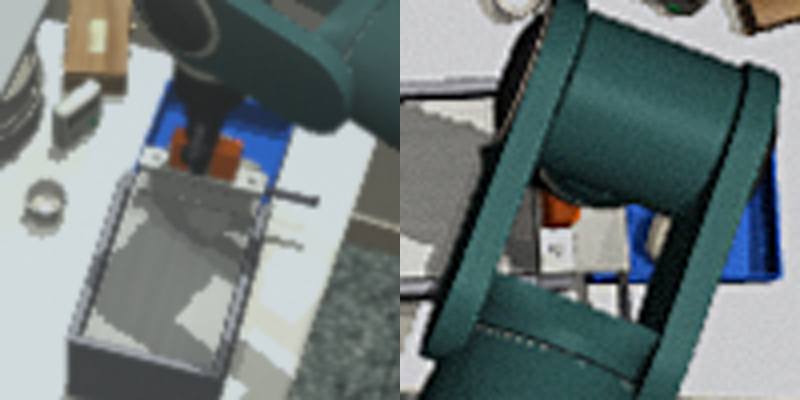

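```bash
python3 -m jog '[[15,0.001,-0.006,0,0,0,0],[15,0,0,0.0025,0,0,0],[15,0.001,-0.008,0.002,0,0,0],[15,0.001,-0.01,0,0,0,0],[15,0.001,-0.01,0,0,0,0]]'; python3 -m jog '[[15,0,0,0.03,0,0,0],[15,0,0,0.045,0,0,0],[15,0,0.045,0.01,0,0,0],[15,0,0.045,0,0,0,0],[15,0,0.045,0,0,0,0]]'; python3 -m jog '[[15,-0.005,0.045,0,0,0,0],[15,-0.005,0.045,0,0,0,0],[15,-0.005,0.045,0,0,0,-0.07],[15,-0.005,0.045,0,0,0,-0.07],[15,-0.005,0.045,0,0,0,-0.07]]'; python3 c.py;  python3 - <<'E'
from h import *
F={c:r.grab_frame(c) for c in("scene","top")}
a=cv2.resize(F["scene"]["color"][120:220,275:375,::-1],None,fx=4,fy=4,interpolation=2)
b=cv2.resize(F["top"]["color"][190:290,330:430,::-1],None,fx=4,fy=4,interpolation=2)
cv2.imwrite("pics/7.png",np.hstack([a,b]))
E
```

```text
clock: 16.8
position: [489.9, -185.5, 190.4]
tcp_rot: [-0.0, 0.999, 0.037, -0.0]
contact_force: [-0.3, -0.8, -2.0]
finger_gap: 21.2
grasp_force: 59.4
clock: 17.3
position: [489.9, -49.1, 275.9]
tcp_rot: [0.0, 0.999, 0.036, 0.0]
contact_force: [1.3, 1.9, -2.3]
finger_gap: 21.4
grasp_force: 59.9
clock: 17.8
position: [464.8, 176.6, 275.6]
tcp_rot: [0.0, 0.998, -0.07, -0.0]
contact_force: [0.6, 0.7, -1.8]
finger_gap: 21.6
grasp_force: 59.8
17.8 [464.798 176.55  275.552] tool y [-0.139 -0.99   0.   ] tool z [-0. -0. -1.] [ 0.578  0.675 -1.827] 21.563091625758922 59.82987463474274 [ 0.312 -0.284  1.746 -0.     1.68   2.022]
```

View pics/7.png

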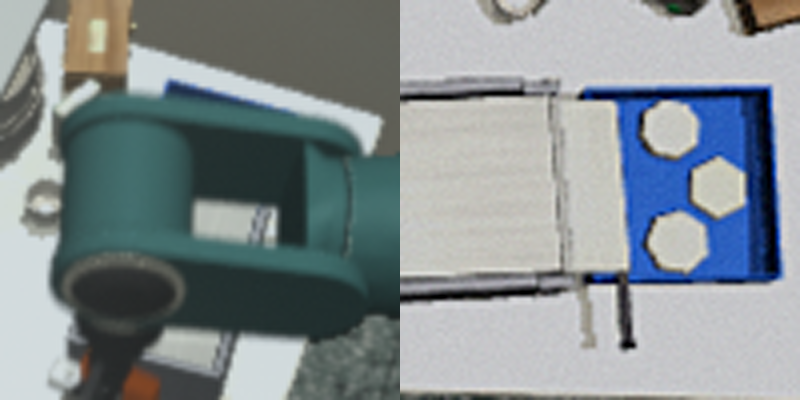

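```bash
python3 -m jog '[[15,-0.006,0.045,0,0,0,-0.078],[15,-0.006,0.045,0,0,0,-0.078],[15,-0.006,0.045,-0.01,0,0,0],[15,-0.006,0.037,-0.02,0,0,0],[15,-0.002,0.015,-0.02,0,0,0]]'; python3 -m jog '[[15,0,0,0,0,0,0],[15,0,0,0,0,0,0]]'; python3 c.py
```

```text
clock: 18.4
position: [438.9, 364.4, 224.6]
tcp_rot: [0.0, 0.989, -0.145, -0.0]
contact_force: [0.1, -0.5, -2.4]
finger_gap: 21.3
grasp_force: 60.6
clock: 18.6
position: [439.4, 361.6, 225.5]
tcp_rot: [0.001, 0.989, -0.145, -0.0]
contact_force: [0.0, -0.2, -2.2]
finger_gap: 21.3
grasp_force: 60.5
18.6 [439.43  361.649 225.496] tool y [-0.288 -0.958  0.001] tool z [-0.001 -0.001 -1.   ] [ 0.009 -0.15  -2.16 ] 21.299359408379434 60.53608775138855 [ 0.644 -0.113  1.68  -0.     1.576  2.507]
```

```bash
python3 -m jog '[[15,-0.001,0.002,-0.03,0,0,-0.005],[15,0,0,-0.04,0,0,0],[15,0,0,-0.03,0,0,0],[15,0,0,-0.01,0,0,0],[15,0,0,0,0,0,0]]'; python3 c.py
```

```text
clock: 19.1
position: [438.5, 363.4, 115.9]
tcp_rot: [0.0, 0.989, -0.149, -0.0]
contact_force: [-0.5, -0.3, -1.2]
finger_gap: 21.3
grasp_force: 60.6
19.1 [438.458 363.416 115.912] tool y [-0.294 -0.956  0.001] tool z [-0.001 -0.001 -1.   ] [-0.496 -0.349 -1.197] 21.34435882709606 60.57513356208801 [ 0.647 -0.058  1.808 -0.     1.392  2.516]
```

```bash
python3 -m jog '[[15,0,0,-0.01,0,0,0],[15,0,0,-0.008,0,0,0],[15,0,0,0,0,0,0]]'; python3 -m jog '[[15,0,0,-0.003,0,0,0],[15,0,0,0,0,0,0]]'; python3 -m jog '[[15,0,0,-0.002,0,0,0],[15,0,0,0,0,0,0]]'
```

```text
clock: 19.4
position: [437.9, 364.2, 97.4]
tcp_rot: [0.0, 0.989, -0.148, -0.0]
contact_force: [-0.7, -0.7, -1.7]
finger_gap: 21.6
grasp_force: 60.6
clock: 19.6
position: [438.0, 364.4, 94.8]
tcp_rot: [-0.0, 0.989, -0.148, 0.0]
contact_force: [-0.1, 0.5, -3.0]
finger_gap: 21.1
grasp_force: 60.6
clock: 19.8
position: [437.9, 364.4, 92.7]
tcp_rot: [0.0, 0.989, -0.148, -0.0]
contact_force: [0.0, -0.6, -2.4]
finger_gap: 21.6
grasp_force: 60.6
```

```bash
python3 -m jog '[[15,0,0,-0.001,0,0,0],[15,0,0,0,0,0,0]]'; python3 -m jog '[[15,0,0,-0.001,0,0,0],[15,0,0,0,0,0,0]]'
```

```text
clock: 20.0
position: [438.0, 364.3, 91.8]
tcp_rot: [-0.0, 0.989, -0.148, -0.0]
contact_force: [0.2, -0.1, -1.8]
finger_gap: 21.6
grasp_force: 60.6
clock: 20.2
position: [438.1, 364.4, 91.4]
tcp_rot: [-0.0, 0.989, -0.148, 0.0]
contact_force: [-2.7, -1.7, 4.2]
finger_gap: 21.2
grasp_force: 61.4
```

```bash
python3 -m jog '[[30,0,0,0,0,0,0],[45,0,0,0,0,0,0],[60,0,0,0,0,0,0],[60,0,0,0.02,0,0,0],[60,0,0,0.045,0,0,0]]'; python3 -m jog '[[60,0,0,0.045,0,0,0],[60,-0.004,-0.045,0,0,0,0.07],[60,-0.004,-0.045,0,0,0,0.07],[60,-0.004,-0.045,0,0,0,0.07],[60,-0.004,-0.045,0,0,0,0.07]]'; python3 -m jog '[[60,-0.004,-0.045,0,0,0,0.08],[60,-0.004,-0.045,0,0,0,0],[60,-0.004,-0.045,0,0,0,0],[60,-0.004,-0.045,0,0,0,0],[60,-0.004,-0.045,0,0,0,0]]'; python3 -m jog '[[60,-0.004,-0.045,0,0,0,0],[60,-0.004,-0.045,0,0,0,0],[60,-0.004,-0.045,0,0,0,0],[60,0,-0.03,0,0,0,0],[60,0,0,0,0,0,0]]'; python3 c.py
python3 - <<'E'
from h import *
F={c:r.grab_frame(c) for c in("scene","top")}
a=cv2.resize(F["scene"]["color"][240:340,245:345,::-1],None,fx=4,fy=4,interpolation=2)
b=cv2.resize(F["top"]["color"][190:290,160:260,::-1],None,fx=4,fy=4,interpolation=2)
cv2.imwrite("pics/8.png",np.hstack([a,b]))
E
```

```text
clock: 20.7
position: [436.8, 363.4, 152.9]
tcp_rot: [0.002, 0.989, -0.148, -0.002]
contact_force: [-0.2, 0.3, 0.9]
finger_gap: 51.1
grasp_force: 0.0
clock: 21.2
position: [421.5, 182.9, 200.8]
tcp_rot: [-0.0, 1.0, -0.007, 0.0]
contact_force: [-0.0, 0.2, 0.5]
finger_gap: 51.3
grasp_force: 0.0
clock: 21.7
position: [401.4, -42.3, 201.1]
tcp_rot: [0.0, 1.0, 0.032, 0.001]
contact_force: [0.8, 0.1, -1.1]
finger_gap: 50.9
grasp_force: 0.0
clock: 22.2
position: [389.5, -208.5, 200.5]
tcp_rot: [0.0, 1.0, 0.03, -0.0]
contact_force: [-0.2, 0.1, -0.3]
finger_gap: 51.0
grasp_force: 0.0
22.2 [ 389.477 -208.505  200.54 ] tool y [ 0.059 -0.998  0.   ] tool z [-0.001 -0.    -1.   ] [-0.184  0.062 -0.28 ] 51.037948025305596 0.0 [-0.549 -0.404  1.956 -0.001  1.589  0.963]
```

View pics/8.png

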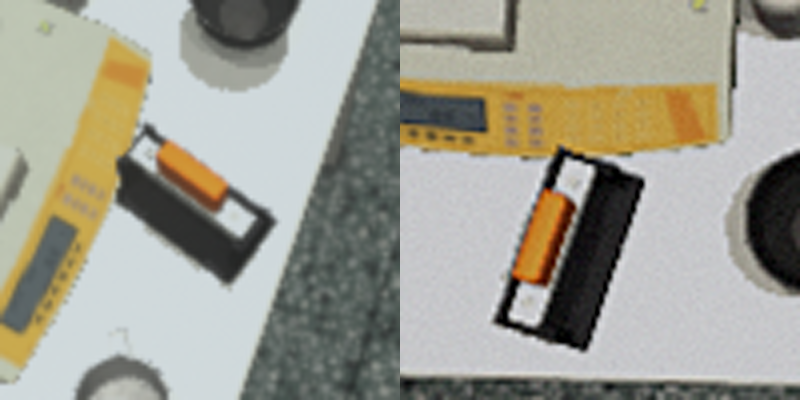

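```bash
python3 -m jog '[[60,0.001,-0.015,0,0,0,0],[60,0,0,-0.04,0,0,0],[60,0,0,-0.045,0,0,0],[60,0,0,-0.045,0,0,0],[60,0,0,-0.024,0,0,0]]'; python3 -m jog '[[60,0,0,0,0,0,0],[30,0,0,0,0,0,0],[0,0,0,0,0,0,0],[0,0,0,0,0,0,0],[0,0,0,0,0,0,0]]'; python3 c.py
```

```text
clock: 22.8
position: [390.0, -219.6, 43.4]
tcp_rot: [-0.001, 0.999, 0.032, -0.001]
contact_force: [-0.4, 0.5, 0.3]
finger_gap: 51.1
grasp_force: 0.0
clock: 23.3
position: [392.0, -223.8, 48.8]
tcp_rot: [0.004, 0.999, 0.031, 0.002]
contact_force: [3.2, -30.0, -8.1]
finger_gap: 7.9
grasp_force: 58.6
23.3 [ 392.013 -223.768   48.824] tool y [ 0.063 -0.998  0.008] tool z [ 0.003 -0.008 -1.   ] [  3.244 -30.033  -8.13 ] 7.859244493531757 58.562729358673096 [-0.572 -0.284  2.119 -0.005  1.3    0.937]
```

```bash
python3 -m jog '[[0,0,-0.006,0.004,0,0,0],[0,0,-0.004,0.006,0,0,0],[0,0,-0.003,0.007,0,0,0],[0,0,0,0,0,0,0]]'; python3 c.py
```

```text
clock: 23.7
position: [392.1, -233.3, 66.1]
tcp_rot: [-0.0, 0.999, 0.032, 0.002]
contact_force: [3.2, 11.9, 5.8]
finger_gap: 8.1
grasp_force: 59.8
23.7 [ 392.117 -233.289   66.103] tool y [ 0.063 -0.998 -0.001] tool z [ 0.003  0.001 -1.   ] [ 3.185 11.884  5.759] 8.123719982387435 59.80348348617554 [-0.594 -0.286  2.09   0.002  1.335  0.913]
```

```bash
python3 -m jog '[[0,0,0,0.009,0,0,0],[0,0,0,0.009,0,0,0],[0,0,0.001,0.009,0,0,0],[0,0,0.002,0.009,0,0,0],[0,0,0,0,0,0,0]]'; python3 c.py
```

```text
clock: 24.2
position: [392.2, -232.6, 103.3]
tcp_rot: [0.003, 1.0, 0.031, 0.002]
contact_force: [1.4, -15.5, 5.6]
finger_gap: 7.7
grasp_force: 59.3
24.2 [ 392.224 -232.648  103.306] tool y [ 0.063 -0.998  0.006] tool z [ 0.004 -0.006 -1.   ] [  1.359 -15.529   5.637] 7.741919511014628 59.33210492134094 [-0.59  -0.322  2.056 -0.003  1.401  0.919]
```

```bash
python3 -m jog '[[0,0,0.003,0.008,0,0,0],[0,0,0.004,0.007,0,0,0],[0,0,0.006,0.006,0,0,0],[0,0,0.006,0.005,0,0,0],[0,0,0,0,0,0,0]]'; python3 c.py
```

```text
clock: 24.7
position: [392.9, -213.9, 130.7]
tcp_rot: [0.004, 0.999, 0.031, 0.004]
contact_force: [-0.0, -15.0, 20.6]
finger_gap: 7.8
grasp_force: 62.0
24.7 [ 392.874 -213.878  130.692] tool y [ 0.062 -0.998  0.008] tool z [ 0.007 -0.008 -1.   ] [ -0.033 -15.02   20.562] 7.799213654857457 62.04783797264099 [-0.554 -0.366  2.043 -0.003  1.455  0.955]
```

```bash
python3 -m jog '[[0,0,0.007,0.006,0,0,0],[0,0,0.007,0.004,0,0,0],[0,0,0,0,0,0,0]]'; python3 -m jog '[[0,-0.001,0.007,0.002,0,0,0],[0,0,0.006,0.001,0,0,0],[0,0,0,0,0,0,0]]'
```

```text
clock: 25.0
position: [392.2, -198.4, 139.3]
tcp_rot: [0.002, 0.999, 0.032, 0.002]
contact_force: [-0.3, -4.2, 14.9]
finger_gap: 7.6
grasp_force: 62.4
clock: 25.3
position: [391.3, -185.0, 141.7]
tcp_rot: [0.001, 0.999, 0.032, 0.002]
contact_force: [3.6, -0.3, 10.6]
finger_gap: 7.4
grasp_force: 63.5
```

```bash
python3 -m jog '[[0,0,0.004,0,0,0,0],[0,0,0,0,0,0,0]]'; python3 -m jog '[[0,0,0.003,0,0,0,0],[0,0,0,0,0,0,0]]'; python3 -m jog '[[0,0,0.002,0,0,0,0],[0,0,0,0,0,0,0]]'
```

```text
clock: 25.5
position: [391.1, -181.6, 141.9]
tcp_rot: [0.002, 0.999, 0.032, 0.002]
contact_force: [-1.1, -4.0, 13.6]
finger_gap: 7.9
grasp_force: 63.8
clock: 25.7
position: [390.8, -178.2, 141.5]
tcp_rot: [0.001, 1.0, 0.032, 0.002]
contact_force: [-2.9, -1.1, 11.8]
finger_gap: 7.9
grasp_force: 64.5
clock: 25.9
position: [390.7, -177.3, 141.6]
tcp_rot: [0.003, 1.0, 0.031, 0.002]
contact_force: [-1.9, -12.7, 10.4]
finger_gap: 7.4
grasp_force: 64.3
```

Stop felt at y ≈ -177.5; press slightly more to confirm, then release.

```bash
python3 -m jog '[[0,0,0.002,0,0,0,0],[0,0,0,0,0,0,0]]'; python3 -m jog '[[0,0,-0.002,0.001,0,0,0],[15,0,0,0,0,0,0],[35,0,0,0,0,0,0],[50,0,0,0,0,0,0],[50,0,0,0,0,0,0]]';  python3 -m jog '[[50,0,0,0.04,0,0,0],[50,0,0,0.045,0,0,0],[50,0,0,0.045,0,0,0],[50,-0.02,-0.04,0,0,0,0],[50,-0.02,-0.04,0,0,0,0]]'; python3 -m jog '[[50,-0.02,-0.04,0,0,0,0],[50,-0.02,-0.04,0,0,0,0],[50,-0.02,-0.04,0,0,0,0],[50,-0.02,-0.04,0,0,0,0],[50,0,0,0,0,0,0]]'; python3 c.py
python3 - <<'E'
from h import *
F={c:r.grab_frame(c) for c in("scene","top")}
a=cv2.resize(F["scene"]["color"][120:220,285:385,::-1],None,fx=4,fy=4,interpolation=2)
b=cv2.resize(F["top"]["color"][190:290,330:430,::-1],None,fx=4,fy=4,interpolation=2)
cv2.imwrite("pics/9.png",np.hstack([a,b]))
E
```

```text
clock: 26.1
position: [390.7, -176.8, 141.7]
tcp_rot: [0.005, 1.0, 0.031, 0.002]
contact_force: [-2.0, -29.2, 5.5]
finger_gap: 7.4
grasp_force: 64.1
clock: 26.6
position: [390.0, -175.5, 140.0]
tcp_rot: [0.0, 1.0, 0.031, 0.0]
contact_force: [-0.2, -0.4, 1.1]
finger_gap: 42.7
grasp_force: 0.0
clock: 27.1
position: [350.1, -256.0, 271.4]
tcp_rot: [0.001, 0.999, 0.033, 0.001]
contact_force: [0.0, -0.6, -1.4]
finger_gap: 42.6
grasp_force: 0.0
clock: 27.6
position: [267.8, -418.8, 269.1]
tcp_rot: [-0.0, 1.0, 0.029, -0.001]
contact_force: [0.5, 0.8, 0.4]
finger_gap: 43.1
grasp_force: 0.0
27.6 [ 267.753 -418.761  269.101] tool y [ 0.059 -0.998 -0.001] tool z [-0.001  0.001 -1.   ] [0.532 0.829 0.354] 43.0806924883614 0.0 [-1.053 -0.283  1.756 -0.001  1.67   0.459]
```

View pics/9.png

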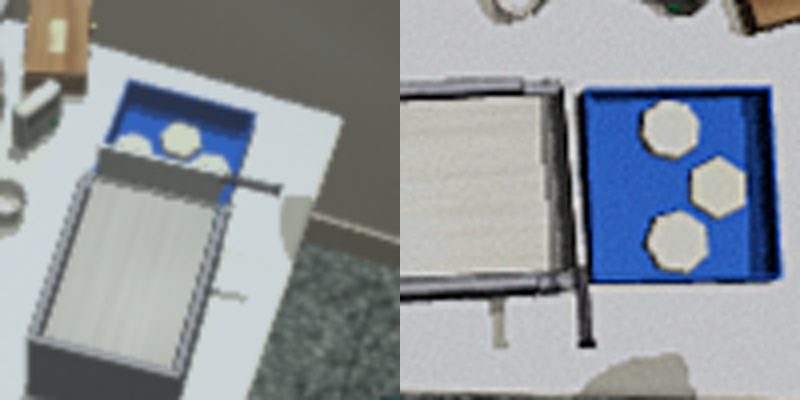

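```bash
python3 -c "
from workcell import r
print(r.hand_in())"
```

```text
the job is handed in; nothing more can be done
None
```

I finished the job and handed it in at about 28 s; no verdict came back. The last pictures show all three flakes in the tray and the scraper back in its rack, and I pushed the flap upright until it met its stop.

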